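# Move a row of gifts to the display rack, reversed for the customers' side

## Task

Move the four small gifts from the low rack with the cork pads to the taller, empty display rack, one on the middle of each grey felt square, standing upright. Customers look at the display from the far side of the table, so put them in reverse order: the thing that was leftmost in its rack as seen from the robot goes rightmost on the display, the second from the left becomes second from the right, and so on.

Things in the scene. Friction and masses are not known exactly. Their poses are not given: they have to be found in the camera images.
- egg_cup: smooth wooden egg standing in a small clear glass cup, one loose piece, round, cup 42 mm across, egg 36 mm across, 58 mm tall, about 90 g. Origin: centre of its underside; z up. It can be gripped by the cup (below 28 mm) or round the egg between 28 and 45 mm up (36 mm across there)
- candle_tin: candle in a low round brass tin, 50 mm across, 28 mm tall, about 70 g, loose. Origin: centre of its underside; z up. 
- gift_box: small flat black card box with a flowered lid (lid does not come off), 57 mm (its x) by 63 mm (its y) and 22 mm tall, about 60 g, loose; at the start its long side lies along the row. Origin: centre of its underside; z up. 
- bottle: small white ceramic bottle with a cork stopper: straight body 44 mm across up to 36 mm, then a shoulder and neck, 62 mm tall in all, about 100 g, loose. Origin: centre of its underside; z up. 
- pad_egg: square cork pad, 66 x 66 x 3 mm, lying fixed in one of the four places of the stock rack; at the start the egg in its cup stands on it, and it stays there as the mark of the place that thing came from. Origin: centre of its underside (on the rack's board)
- pad_candle: square cork pad, 66 x 66 x 3 mm, lying fixed in one of the four places of the stock rack; at the start the candle tin stands on it, and it stays there as the mark of the place that thing came from. Origin: centre of its underside (on the rack's board)
- pad_giftbox: square cork pad, 66 x 66 x 3 mm, lying fixed in one of the four places of the stock rack; at the start the gift box stands on it, and it stays there as the mark of the place that thing came from. Origin: centre of its underside (on the rack's board)
- pad_bottle: square cork pad, 66 x 66 x 3 mm, lying fixed in one of the four places of the stock rack; at the start the bottle stands on it, and it stays there as the mark of the place that thing came from. Origin: centre of its underside (on the rack's board)
- stock_rack: low brown wood rack with the cork pads, fixed: board 84 mm deep (x), 308 mm long (y), top 12 mm above the table (pad tops 15 mm), open front and back, a cheek at each end rising 14 mm above the board. Places at y = -111, -37, 37, 111 mm, x = 0. Origin: centre of underside, on the table; y points to the robot's left, x away from it (turned up to 0.2 rad)
- display_rack: taller light wood rack, empty, fixed: board and cheeks as the stock rack's, but its top is 30 mm above the table. Four places marked by flush grey felt squares (62 mm) at y = -111, -37, 37, 111 mm, x = 0. Origin: centre of underside, on the table; y points to the robot's left, x away from it (turned up to 0.2 rad)
There are look-alikes about, which are no part of the job. Of the things shaped like the bottle, the white one is meant.

How it is judged (in metres and radians):
At the end, for the whole second after the job is handed in: Each thing stands upright (0.1 rad) and at rest on the display rack's board (height within 5 mm), within 12 mm in the rack's x and y of the place that mirrors its starting place: the place whose y on the display rack is minus the y of its pad on the stock rack (x of egg_cup in the frame of display_rack between -0.012 and 0.012 m and z of egg_cup in the frame of display_rack between 0.025 and 0.035 m and angle between each of egg_cup, candle_tin, gift_box, bottle's own z axis and vertical below 0.1 rad and linear speed of each of egg_cup, candle_tin, gift_box, bottle below 0.02 m/s and ((y of pad_egg in the frame of stock_rack between -0.131 and -0.091 m and y of egg_cup in the frame of display_rack between 0.099 and 0.123 m) or (y of pad_egg in the frame of stock_rack between -0.057 and -0.017 m and y of egg_cup in the frame of display_rack between 0.025 and 0.049 m) or (y of pad_egg in the frame of stock_rack between 0.017 and 0.057 m and y of egg_cup in the frame of display_rack between -0.049 and -0.025 m) or (y of pad_egg in the frame of stock_rack between 0.091 and 0.131 m and y of egg_cup in the frame of display_rack between -0.123 and -0.099 m)) and x of candle_tin in the frame of display_rack between -0.012 and 0.012 m and z of candle_tin in the frame of display_rack between 0.025 and 0.035 m and ((y of pad_candle in the frame of stock_rack between -0.131 and -0.091 m and y of candle_tin in the frame of display_rack between 0.099 and 0.123 m) or (y of pad_candle in the frame of stock_rack between -0.057 and -0.017 m and y of candle_tin in the frame of display_rack between 0.025 and 0.049 m) or (y of pad_candle in the frame of stock_rack between 0.017 and 0.057 m and y of candle_tin in the frame of display_rack between -0.049 and -0.025 m) or (y of pad_candle in the frame of stock_rack between 0.091 and 0.131 m and y of candle_tin in the frame of display_rack between -0.123 and -0.099 m)) and x of gift_box in the frame of display_rack between -0.012 and 0.012 m and z of gift_box in the frame of display_rack between 0.025 and 0.035 m and ((y of pad_giftbox in the frame of stock_rack between -0.131 and -0.091 m and y of gift_box in the frame of display_rack between 0.099 and 0.123 m) or (y of pad_giftbox in the frame of stock_rack between -0.057 and -0.017 m and y of gift_box in the frame of display_rack between 0.025 and 0.049 m) or (y of pad_giftbox in the frame of stock_rack between 0.017 and 0.057 m and y of gift_box in the frame of display_rack between -0.049 and -0.025 m) or (y of pad_giftbox in the frame of stock_rack between 0.091 and 0.131 m and y of gift_box in the frame of display_rack between -0.123 and -0.099 m)) and x of bottle in the frame of display_rack between -0.012 and 0.012 m and z of bottle in the frame of display_rack between 0.025 and 0.035 m and ((y of pad_bottle in the frame of stock_rack between -0.131 and -0.091 m and y of bottle in the frame of display_rack between 0.099 and 0.123 m) or (y of pad_bottle in the frame of stock_rack between -0.057 and -0.017 m and y of bottle in the frame of display_rack between 0.025 and 0.049 m) or (y of pad_bottle in the frame of stock_rack between 0.017 and 0.057 m and y of bottle in the frame of display_rack between -0.049 and -0.025 m) or (y of pad_bottle in the frame of stock_rack between 0.091 and 0.131 m and y of bottle in the frame of display_rack between -0.123 and -0.099 m))); the robot touches nothing.
It also fails if it takes over 96 s, if anything falls off the work surface, if the arm or the gripper's body presses on something with over 40 N, if the wrist force passes 120 N, or if a joint passes its speed limit or range.

## Robot

A 6-joint arm with a two-finger parallel gripper is mounted at the origin on a cart in front of the work surface, level with it; the furniture and walls round the work are solid. World frame = base frame: x ahead of the robot, y to its left, z up, the work surface at z = 0. Lengths are in mm, angles in rad, forces in N, time in s.
With the tool pointing down it reaches from about 400 to 925 mm from the base axis. Payload 12.5 kg.
Tool frame: the origin (TCP) lies midway between the tips of the shut fingers; the grasp point (between the pads) lies 19 mm behind it (env.pinch_z is the z of the grasp point in the tool frame, in mm); z points along the fingers, y is the line along which they close (so a half turn about z gives the same grasp; the last joint's range is limited). The gripper opens to 95 mm and grips with 3 to 60 N. Pads are 20 mm wide; open, the fingers measure 119 mm over their backs; the gripper's body (75 mm by 180 mm) begins 59 mm behind the grasp point.
Start: joints at [1.195, 0.491, 1.559, -0, 1.092, -0.106], TCP at [166.569, 602.413, 214.661] pointing down, gripper open.
Joint ranges: [-3.1, 3.1], [-0.84, 2.19], [0.05, 2.79], [-1.13, 4.28], [0.06, 2.93], [-2.69, 2.69]. Speed limits (rad/s): [2.22, 2.22, 2.79, 3.14, 3.14, 3.14].

## Interface

Orientations are given as [roll, pitch, yaw] about the fixed x, y, z axes, in that order (R = Rz(yaw) Ry(pitch) Rx(roll)).
In Python, from cell import env, eyes gives the robot as it stands.
- The arm moves only by the shell command python3 -m inch 'ROWS'. ROWS is JSON, a list of rows, each a list of 3 entries, a list of its own where there are three numbers: the shift along the tool's x, y, z in units of 60 mm (1.0 is 60 mm), then the turn about the tool's z in units of 5 degrees (1.0 is 5 degrees), then the closure, from -1 (fully open) to 1 (shut). In form: [[[tx, ty, tz], turn, claw], ...]. A call has exactly 10 rows; each row shifts and turns the commanded pose from where the row before left it, along the tool's axes as they then stand; what a row does not reach is not made up. A row lasts 1/8 s, in which the tool goes at most 62.5 mm and 10.7 degrees, less where a joint would pass 70% of its speed; a pose out of reach is approached as far as the arm can. A call is refused whole if a number of a shift passes 1 or a number of a turn 1, either way. A call with a gripper value outside its range is refused whole. The fingers move at their own pace and stop on an object; the grip force is fixed at half the most. Time passes only in rows, so rows that do not move let the fingers close, or fill a call up. It gives the time, the measured TCP pose, the force, the opening and the grip force at its end, in the units of the state.
- env.state(): the state, without advancing time (a new reading comes with each control period).
- eyes.read_camera(name): name is "scene" or "top" or "wrist"; returns a dict with "pixels" (400x640x3 uint8, red, green, blue), "fx", "fy", "cx", "cy" (pixels), "extrinsics" (4x4, takes a point from world to camera coordinates). Camera axes: x right, y down, z forward; pixel columns grow to the right and rows downward; lengths in mm; the calibration is good to about 2 mm. A picture is of the moment at which its call begins. There is no depth.
- env.job_done(): hands the job in; it is judged then, once.
Trained networks look in a picture, given as the dict that the camera call returned (one of the last four; its "shot" number tells which), for a name from the list of things; names that differ only in an ending like _2 or _b are one class to them, and where a whole thing is asked for, a point or a joint stands for the part that bears it (a point fixed in the world has none). Each returns a list of dicts, best first, with "score" (0 to 1); they miss things now and then, are a little off and sometimes report something else, mostly with a low value. They report only what shows in the picture. A call takes as long as a camera call. They do not tell look-alikes from the thing itself.
- eyes.boxes_of(name, picture): "centre" ([row, column] in pixels, amid what is visible of it).
- eyes.cut_out(name, picture): "mask" (400x640 bool, what is visible of it) and "centre" ([row, column] in pixels, amid what is visible of it).
- eyes.spot_point(name, picture): "centre" ([row, column] in pixels: a listed point, or the origin of a listed thing).
The state is a dict: "t": time; "joints": joint angles; "qvel": joint speeds; "tau": joint torques, N m; "eef_pos": TCP position; "tcp_rot": TCP orientation; "ft_force": force on the tool from outside, world axes, zero at the start; "moment": the same for the moment, N m; "opening": opening from 0.0 (shut) to 1.0 (fully open); "grip_force": force on a finger pad.
Only numpy, scipy, OpenCV 4.12 (cv2) and the standard library are available. Lean on these libraries where they do the work, as an engineer would, in place of code of your own. Each camera call takes 0.05 s, during which the arm holds its last target. There are 200 camera calls.

## Working session

There is one attempt and no reset: what is moved stays moved. The work goes in short steps, Python scripts to look and compute and a shell command to move; the robot and the scene stay as the last step left them, time stands still between calls to the robot, and variables do not carry over. Pictures are saved under pics/ and viewed, at most 14 in all, crops included, and the job is handed in when it is done.

```bash
ls; mkdir -p pics
cat > look.py <<'E'
import cv2,numpy as np
from cell import env,eyes
def snap(cam,name=None):
    p=eyes.read_camera(cam)
    if name: cv2.imwrite(f'pics/{name}.png',p['pixels'][:,:,::-1])
    return p
def ray(p,rc):
    E=np.array(p['extrinsics']);R,t=E[:3,:3],E[:3,3]
    d=R.T@np.array([(rc[1]-p['cx'])/p['fx'],(rc[0]-p['cy'])/p['fy'],1])
    return -R.T@t,d/np.linalg.norm(d)
def atz(p,rc,z):
    o,d=ray(p,rc);return o+d*(z-o[2])/d[2]
def tri(rays):
    A=np.zeros((3,3));b=np.zeros(3)
    for o,d in rays:
        M=np.eye(3)-np.outer(d,d);A+=M;b+=M@o
    x=np.linalg.solve(A,b)
    return x,[round(float(np.linalg.norm((np.eye(3)-np.outer(d,d))@(x-o))),1) for o,d in rays]
E
python3 - <<'E'
from look import *
np.set_printoptions(precision=1,suppress=True)
print(env.state(),env.pinch_z)
P={c:snap(c,c+'0') for c in('scene','top','wrist')}
for c,p in P.items():
    o,_=ray(p,(0,0));print(c,o)
    for n in 'egg_cup candle_tin gift_box bottle pad_egg pad_candle pad_giftbox pad_bottle stock_rack display_rack'.split():
        print(c,n,[(round(r['score'],2),np.round(r['centre']).tolist(),atz(p,r['centre'],{'s':12,'d':30}.get(n[0],15) if n.endswith('rack') else 15).round()[:2].tolist()) for r in eyes.spot_point(n,p)[:4]])
E
```

```text
pics
{'t': 0.0, 'joints': array([ 1.2,  0.5,  1.6, -0. ,  1.1, -0.1]), 'qvel': array([0., 0., 0., 0., 0., 0.]), 'tau': array([ -0. , -61.3, -25.8,   0.1,   0. ,  -0. ]), 'eef_pos': array([166.5, 602.2, 214.1]), 'tcp_rot': array([-3.1, -0. ,  2.9]), 'ft_force': array([ 0.2,  0.6, -0.4]), 'moment': array([-0., -0.,  0.]), 'grip_force': 0.0, 'opening': 0.9952796552534704} -18.8
scene [-115.1  564.8  483.2]
scene egg_cup [(0.69, [260.0, 272.0], [460.0, 240.0])]
scene candle_tin [(0.81, [248.0, 306.0], [455.0, 163.0])]
scene gift_box [(0.7, [283.0, 199.0], [474.0, 382.0])]
scene bottle [(0.83, [271.0, 239.0], [466.0, 309.0]), (0.78, [233.0, 251.0], [569.0, 226.0]), (0.62, [250.0, 214.0], [556.0, 318.0]), (0.27, [288.0, 200.0], [462.0, 386.0])]
scene pad_egg [(0.89, [257.0, 273.0], [467.0, 234.0]), (0.38, [214.0, 380.0], [468.0, -59.0]), (0.37, [247.0, 306.0], [458.0, 163.0])]
scene pad_candle [(0.76, [250.0, 303.0], [452.0, 172.0])]
scene pad_giftbox [(0.56, [288.0, 200.0], [462.0, 386.0])]
scene pad_bottle [(0.89, [272.0, 234.0], [469.0, 316.0])]
scene stock_rack [(0.69, [270.0, 256.0], 
[... 447 characters left out ...]
0, 274.0], [570.0, 220.0]), (0.58, [214.0, 237.0], [470.0, 312.0])]
top pad_egg [(0.92, [219.0, 266.0], [458.0, 241.0])]
top pad_candle [(0.55, [217.0, 298.0], [459.0, 163.0]), (0.22, [214.0, 265.0], [470.0, 241.0])]
top pad_giftbox [(0.65, [218.0, 205.0], [464.0, 388.0])]
top pad_bottle [(0.95, [217.0, 238.0], [463.0, 307.0])]
top stock_rack [(0.85, [216.0, 256.0], [467.0, 263.0])]
top display_rack [(0.65, [203.0, 399.0], [484.0, -83.0]), (0.29, [214.0, 206.0], [471.0, 381.0])]
wrist [ 98.2 619.2 384.1]
wrist egg_cup []
wrist candle_tin []
wrist gift_box []
wrist bottle []
wrist pad_egg []
wrist pad_candle []
wrist pad_giftbox []
wrist pad_bottle []
wrist stock_rack []
wrist display_rack []
```

```bash
python3 -c "
import cv2
a=cv2.imread('pics/top0.png');cv2.imwrite('pics/topc.png',cv2.resize(a[130:290,150:510],(800,356),interpolation=cv2.INTER_CUBIC))"
```

```text
(no output)
```

View pics/scene0.png

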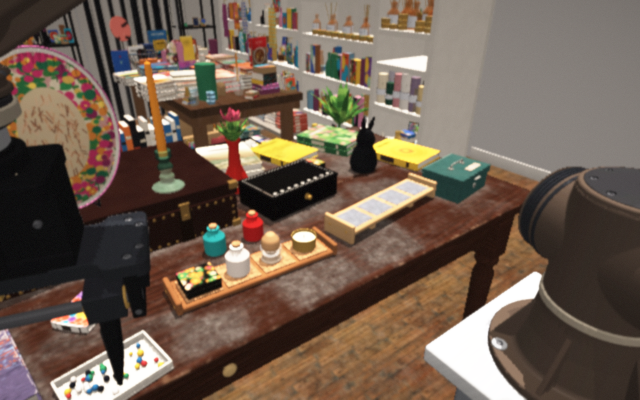

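View pics/topc.png

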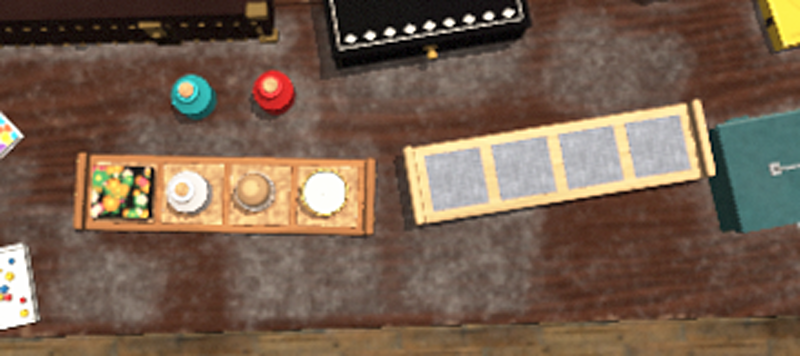

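The scene shows gift box, white bottle, egg and candle from left to right on the brown rack. Their top-view pixels are near (217,205), (215,235), (216,264) and (217,297). The empty light rack is near (203,399), tilted about 0.15 rad, with a teal box just beyond its right end. The teal and red bottles behind are look-alikes. Next I fit simple solid models to the masks in both views, with height left free.

```bash
cat > fit.py <<'E'
from look import *
from scipy.optimize import minimize
def box(w,l,z0,z1,y=0): return np.array([[sx*w/2,y+sy*l/2,z] for sx in(-1,1) for sy in(-1,1) for z in(z0,z1)])
def cyl(d,z0,z1,d2=None):
    a=np.linspace(0,6.283,24)
    return np.vstack([np.c_[r/2*np.cos(a),r/2*np.sin(a),0*a+z] for r,z in((d,z0),(d2 or d,z1))])
def rack(h): return [box(84,308,0,h),box(84,6,0,h+14,151),box(84,6,0,h+14,-151)]
MODEL=dict(stock_rack=rack(12),display_rack=rack(30),gift_box=[box(57,63,0,22)],candle_tin=[cyl(50,0,28)],
 egg_cup=[cyl(42,0,28),cyl(36,28,45),cyl(36,45,58,10)],bottle=[cyl(44,0,36),cyl(44,36,46,20),cyl(18,46,62)])
def proj(p,X):
    E=np.array(p['extrinsics']);c=X@E[:3,:3].T+E[:3,3]
    return np.c_[p['fx']*c[:,0]/c[:,2]+p['cx'],p['fy']*c[:,1]/c[:,2]+p['cy']]
def render(p,parts,q):
    x,y,z,w=q;c,s=np.cos(w),np.sin(w);R=np.array([[c,-s,0],[s,c,0],[0,0,1]])
    m=np.zeros((1600,2560),np.uint8)
    for P in parts:
        uv=((proj(p,P@R.T+[x,y,z])+.5)*4*16).astype(np.int32)
        cv2.fillConvexPoly(m,cv2.convexHull(uv.reshape(-1,1,2)),1,shift=4)
    return cv2.resize(m.astype(np.float32),(640,400),interpolation=cv2.INTER_AREA)
def fit(name,views,q0,free):
    "views: list of (picture,mask)"
    free=list(free)
    def cost(v,full=False):
        q=np.array(q0,float);q[free]=v*S[free]+q[free];t=[]
        for p,m in views:
            r=render(p,MODEL[name],q);t.append(1-np.minimum(r,m).sum()/max(np.maximum(r,m).sum(),1))
        return (q,t) if full else sum(t)
    S=np.array([5,5,5,.05])
    n=len(free)
    o=minimize(cost,np.zeros(n),method='Nelder-Mead',options=dict(initial_simplex=np.vstack([np.zeros(n),1.5*np.eye(n)]),maxiter=250,xatol=.02,fatol=1e-4))
    return cost(o.x,True)
def mask(name,p,xy,z):
    "cut-out nearest to expected xy"
    L=eyes.cut_out(name,p)
    if not L:return None
    u=proj(p,np.array([[*xy,z]]))[0][::-1]
    r=min(L,key=lambda r:np.linalg.norm(np.array(r['centre'])-u))
    return r['mask'].astype(np.float32) if np.linalg.norm(np.array(r['centre'])-u)<25 else None
E
python3 - <<'E'
from fit import *
np.set_printoptions(precision=3,suppress=True)
P=[snap('top'),snap('scene')]
for n,q0,free in[('gift_box',(468,383,15,-.02),(0,1,2,3)),('bottle',(468,310,15,0),(0,1,2)),('egg_cup',(465,240,15,0),(0,1,2)),('candle_tin',(460,164,15,0),(0,1,2)),('display_rack',(478,-77,0,.15),(0,1,2,3)),('stock_rack',(466,274,0,-.02),(0,1,2,3))]:
    V=[(p,m) for p in P if (m:=mask(n,p,q0[:2],q0[2]+15)) is not None]
    if not V: print(n,'none');continue
    q,t=fit(n,V,q0,free if len(V)>1 else [i for i in free if i!=2]);print(n,q,np.array(t),len(V))
p=P[0]
print({n:[(round(r['score'],2),atz(p,r['centre'],15).round(1)[:2].tolist()) for r in eyes.boxes_of(n,p)[:2]] for n in('pad_egg','pad_bottle','pad_candle','pad_giftbox')})
E
```

```text
gift_box [468.569 384.475  15.905  -0.064] [0.112 0.089] 2
bottle [463.547 309.587  18.541   0.   ] [0.104 0.088] 2
egg_cup [463.461 241.165  17.258   0.   ] [0.082 0.085] 2
candle_tin [461.342 165.387  16.265   0.   ] [0.153 0.131] 2
display_rack [485.054 -79.902   3.906   0.127] [0.073 0.198] 2
stock_rack [463.253 280.756   0.     -0.045] [0.699] 1
{'pad_egg': [(0.93, [445.4, 226.6])], 'pad_bottle': [(0.83, [453.0, 287.4])], 'pad_candle': [(0.83, [436.5, 150.2])], 'pad_giftbox': [(0.58, [497.1, 407.3])]}
```

Run:
```python
from fit import *
p=snap('top');a=p['pixels']
hsv=cv2.cvtColor(a,cv2.COLOR_RGB2HSV)
m=((hsv[...,1]<60)&(hsv[...,2]>120)).astype(np.uint8)
m[:, :330]=0;m[:,475:]=0;m[:175]=0;m[235:]=0
m=cv2.morphologyEx(m,cv2.MORPH_OPEN,np.ones((3,3)))
n,_,st,c=cv2.connectedComponentsWithStats(m)
C=[]
for s,k in zip(st[1:],c[1:]):
    if s[4]>150: w=atz(p,k[::-1],30);C.append(w);print(s,k.round(1),w.round(1))
C=np.array(C);C=C[C[:,1].argsort()[::-1]]
if len(C)==4:
    s=np.array([111,37,-37,-111]);b=(s@C)/(s@s);print('centre',C.mean(0),'yaw',np.arctan2(-b[0],b[1]),'scale',np.hypot(*b[:2]))
q=p; s=snap('scene')
print([( np.round(r['centre']),) for r in eyes.spot_point('display_rack',s)])
o=[485,-80,0,.15]
for pic in(p,s):
    L=mask('display_rack',pic,(485,-80),25);print(L.sum(), render(pic,MODEL['display_rack'],[C.mean(0)[0],C.mean(0)[1],0,.155]).sum())
sm=mask('display_rack',s,(485,-80),25)
r=render(s,MODEL['display_rack'],[C.mean(0)[0],C.mean(0)[1],0,.155])
d=s['pixels'].copy()
for M,col in((sm,(255,0,0)),(r,(0,255,0))):
    cs,_=cv2.findContours((M>.5).astype(np.uint8),0,1);cv2.drawContours(d,cs,-1,col,1)
t=p['pixels'].copy();r=render(p,MODEL['display_rack'],[C.mean(0)[0],C.mean(0)[1],0,.155]);cs,_=cv2.findContours((r>.5).astype(np.uint8),0,1);cv2.drawContours(t,cs,-1,(0,255,0),1)
cv2.imwrite('pics/ov.png',np.vstack([cv2.resize(d[160:250,310:460],(750,450)),cv2.resize(t[170:240,320:490],(750,150))])[:,:,::-1])
```

```text
[431 182  30  28 643] [445.4 195.3] [ 500.9 -196.1   30. ]
[401 187  29  28 642] [415.4 200.3] [ 490.9 -122.8   30. ]
[371 191  29  29 649] [385.3 205.1] [481.3 -49.7  30. ]
[341 196  29  29 652] [355.  210.1] [471.2  23.7  30. ]
centre [486.0717374  -86.23219746  30.        ] yaw 0.13400347650390773 scale 0.9988272082812726
[(array([213., 380.]),)]
4844.0 4634.4375
3044.0 3524.625
```

View pics/ov.png

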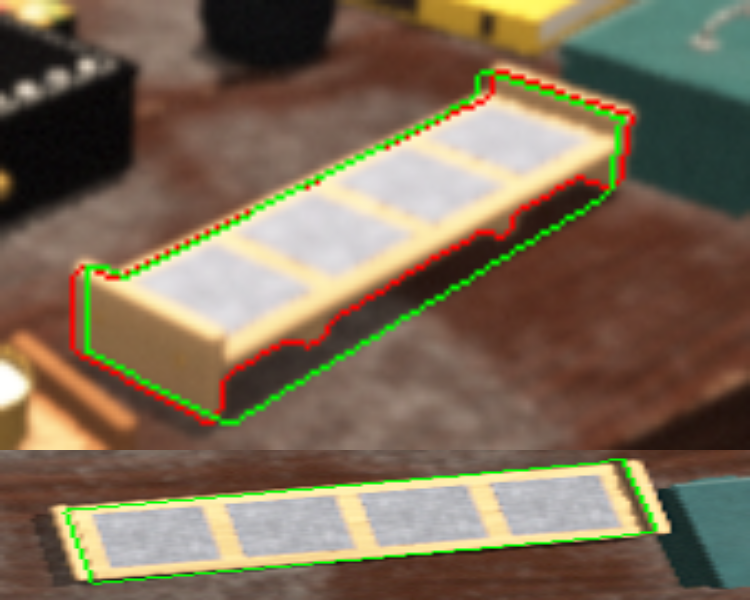

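The overlay confirms the rack pose and its 30 mm height; the felt spacing gives a scale of 0.999. The felt targets are candle (471,24), egg (481,-50), bottle (491,-123) and gift box (501,-196), with yaw 0.134. I turn the tool first.

```bash
cat > plan.py <<'E'
import sys,numpy as np
from cell import env
from scipy.spatial.transform import Rotation as Ro
def main(x,y,z,w):
    s=env.state();R=Ro.from_euler('xyz',s['tcp_rot']).as_matrix()
    T=np.array([x,y,z]);psi=np.pi/2+w
    dyaw=(psi-s['tcp_rot'][2]+np.pi)%(2*np.pi)-np.pi
    R2=Ro.from_euler('xyz',[np.pi,0,psi]).as_matrix();d=T-s['eef_pos']
    print('t',round(s['t'],2),'pos',s['eef_pos'].round(1),'rpy',s['tcp_rot'].round(3),'open',round(s['opening'],3),'F',s['ft_force'].round(1))
    print('turn units',round(-np.degrees(dyaw)/5,2),'shift now',(R.T@d/60).round(3),'shift after turn',(R2.T@d/60).round(3))
main(*map(float,sys.argv[1:]))
E
python3 -m inch '[[[0,0,0],1,-1],[[0,0,0],1,-1],[[0,0,0],1,-1],[[0,0,0],1,-1],[[0,0,0],1,-1],[[0,0,0],1,-1],[[0,0,0],1,-1],[[0,0,0],1,-1],[[0,0,0],1,-1],[[0,0,0],1,-1]]'; python3 plan.py 468.6 384 160 -0.045
```

```text
t: 4.1
eef_pos: [166.6, 602.4, 214.7]
tcp_rot: [3.142, -0.0, 1.996]
ft_force: [-0.3, -0.2, -0.8]
opening: 1.003
grip_force: 0.0
t 4.1 pos [166.6 602.4 214.7] rpy [ 3.142 -0.     1.996] open 1.003 F [-0.3 -0.2 -0.8]
turn units 5.39 shift now [-5.393  3.083  0.911] shift after turn [-3.41   5.193  0.911]
```

```bash
python3 -m inch '[[[0,0,0],0.9,-1],[[0,0,0],0.9,-1],[[0,0,0],0.9,-1],[[0,0,0],0.9,-1],[[0,0,0],0.9,-1],[[0,0,0],0.89,-1],[[-0.45,0.7,0],0,-1],[[-0.5,0.8,0],0,-1],[[-0.5,0.8,0],0,-1],[[-0.5,0.8,0],0,-1]]'; python3 plan.py 468.6 384 160 -0.045
```

```text
t: 5.35
eef_pos: [348.8, 476.6, 214.8]
tcp_rot: [3.141, -0.0, 1.529]
ft_force: [1.3, 1.0, 0.5]
opening: 1.002
grip_force: 0.0
t 5.35 pos [348.8 476.6 214.8] rpy [ 3.141 -0.     1.529] open 1.002 F [1.3 1.  0.5]
turn units 0.04 shift now [-1.459  2.059  0.913] shift after turn [-1.452  2.064  0.913]
```

```bash
python3 -m inch '[[[-0.4,0.55,0],0,-1],[[-0.4,0.55,0],0,-1],[[-0.4,0.55,0.1],0,-1],[[-0.26,0.443,0.1],0,-1],[[0,0,0],0,-1],[[0,0,0],0,-1],[[0,0,0],0,-1],[[0,0,0],0,-1],[[0,0,0],0,-1],[[0,0,0],0,-1]]'; python3 plan.py 468.6 384 160 -0.045
python3 - <<'E'
from fit import *
np.set_printoptions(precision=3,suppress=True)
p=snap('wrist','w1');t=snap('top')
for n,q0,free in[('gift_box',(468,384,15,-.05),(0,1,2,3)),('bottle',(464,310,15,0),(0,1,2)),('egg_cup',(463,241,15,0),(0,1,2))]:
    V=[(k,m) for k in (p,) if (m:=mask(n,k,q0[:2],q0[2]+15)) is not None]
    if V: print(n,*fit(n,V,q0,[i for i in free if i!=2]))
E
```

```text
t: 6.6
eef_pos: [469.1, 385.1, 202.7]
tcp_rot: [3.142, -0.0, 1.529]
ft_force: [-0.5, 0.5, -0.1]
opening: 1.0
grip_force: 0.0
t 6.6 pos [469.1 385.1 202.7] rpy [ 3.142 -0.     1.529] open 1.0 F [-0.5  0.5 -0.1]
turn units 0.04 shift now [-0.018 -0.008  0.712] shift after turn [-0.018 -0.008  0.712]
gift_box [468.583 382.185  15.     -0.049] [np.float32(0.0738157)]
bottle [464.698 307.2    15.      0.   ] [np.float32(0.10329181)]
```

View pics/w1.png

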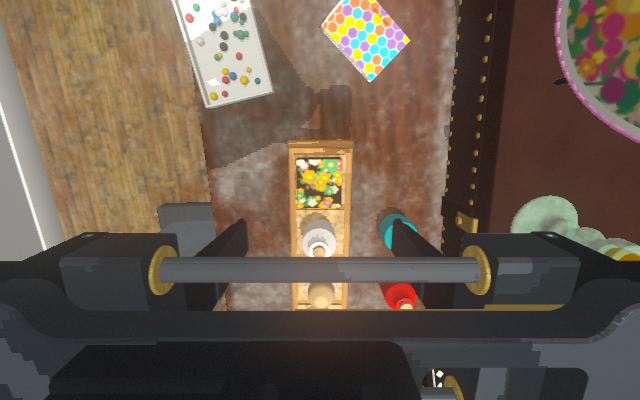

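The wrist view shows the box centred at about (183,320) between the fingers, in line with my fit. I go down and grip it.

```bash
python3 -m inch '[[[-0.03,0,0.6],0,-1],[[0,0,0.6],0,-1],[[0,0,0.6],0,-1],[[0,0,0.5],0,-1],[[0,0,0.4],0,-1],[[0,0,0.35],0,-1],[[0,0,0],0,-1],[[0,0,0],0,0.2],[[0,0,0],0,1],[[0,0,0],0,1]]'
```

```text
t: 8.1
eef_pos: [469.4, 383.3, 20.4]
tcp_rot: [3.141, -0.001, 1.529]
ft_force: [0.2, 0.1, 0.7]
opening: 0.742
grip_force: 0.0
```

```bash
python3 -m inch '[[[0,0,0],0,1],[[0,0,0],0,1],[[0,0,0],0,1],[[0,0,0],0,1],[[0,0,0],0,1],[[0,0,-0.1],0,1],[[0,0,-0.2],0,1],[[0,0,-0.3],0,1],[[0,0,-0.3],0,1],[[0,0,-0.3],0,1]]';python3 plan.py 500.9 -196.1 150 0.134
```

```text
t: 9.35
eef_pos: [469.3, 383.2, 93.4]
tcp_rot: [3.141, -0.001, 1.529]
ft_force: [-0.1, -0.7, -0.8]
opening: 0.586
grip_force: 30.0
t 9.35 pos [469.3 383.2  93.4] rpy [ 3.141e+00 -1.000e-03  1.529e+00] open 0.586 F [-0.1 -0.7 -0.8]
turn units -2.02 shift now [-9.624  0.932 -0.948] shift after turn [-9.638 -0.768 -0.944]
```

```bash
python3 -m inch '[[[0,0,-0.5],0,1],[[0,0,-0.45],0,1],[[-0.4,0.04,0],0,1],[[-0.8,0.08,0],0,1],[[-0.8,0.08,0],0,1],[[-0.8,0.08,0],0,1],[[-0.8,0.08,0],0,1],[[-0.8,0.08,0],0,1],[[-0.8,0.08,0],0,1],[[-0.8,0.08,0],0,1]]'
python3 -m inch '[[[-0.8,0.08,0],0,1],[[-0.8,0.08,0],0,1],[[-0.8,0.08,0],0,1],[[-0.7,0.08,0],0,1],[[-0.5,0.05,0],0,1],[[0,0,0],-1,1],[[0,0,0],-1,1],[[0,0,0],0,1],[[0,0,0],0,1],[[0,0,0],0,1]]'
python3 plan.py 500.9 -196.1 36 0.134
python3 - <<'E'
from fit import *
snap('wrist','w2')
E
```

```text
t: 10.6
eef_pos: [488.8, 19.5, 148.1]
tcp_rot: [-3.14, -0.0, 1.528]
ft_force: [-0.0, 0.5, -1.2]
opening: 0.587
grip_force: 30.0
t: 11.85
eef_pos: [502.9, -194.8, 148.5]
tcp_rot: [-3.141, -0.0, 1.702]
ft_force: [-0.1, -0.6, -0.5]
opening: 0.586
grip_force: 30.0
t 11.85 pos [ 502.9 -194.8  148.5] rpy [-3.141 -0.     1.702] open 0.586 F [-0.1 -0.6 -0.5]
turn units -0.03 shift now [-0.017 -0.036  1.875] shift after turn [-0.017 -0.036  1.875]
```

View pics/w2.png

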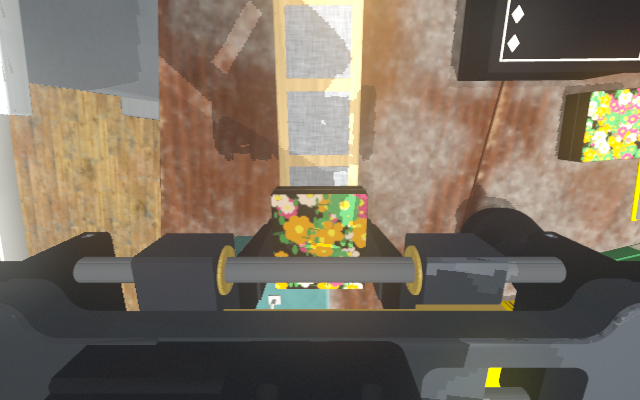

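The box hangs square in the fingers at about (240,318), with the display rack running straight up the picture. I lower and release it.

```bash
python3 -m inch '[[[-0.017,-0.036,0.5],0,1],[[0,0,0.5],0,1],[[0,0,0.4],0,1],[[0,0,0.25],0,1],[[0,0,0.15],0,1],[[0,0,0.07],0,1],[[0,0,0],0,1],[[0,0,0],0,-0.2],[[0,0,0],0,-0.6],[[0,0,0],0,-0.6]]'
python3 -m inch '[[[0,0,0],0,-0.8],[[0,0,0],0,-0.8],[[0,0,-0.2],0,-0.8],[[0,0,-0.4],0,-1],[[0,0,-0.6],0,-1],[[0,0,-0.8],0,-1],[[0,0,-0.6],0,-1],[[0,0,0],0,-1],[[0,0,0],0,-1],[[0,0,0],0,-1]]'
python3 plan.py 464.2 308.5 192 -0.035
python3 - <<'E'
from fit import *
np.set_printoptions(precision=3,suppress=True)
t=snap('top')
m=mask('gift_box',t,(501,-196),45)
print(fit('gift_box',[(t,m)],(501,-196,30,.13),(0,1,3)) if m is not None else None)
E
```

```text
t: 13.15
eef_pos: [501.3, -196.2, 36.7]
tcp_rot: [3.141, 0.0, 1.703]
ft_force: [-0.4, -0.9, 0.1]
opening: 0.754
grip_force: 0.0
t: 14.4
eef_pos: [500.7, -195.9, 191.4]
tcp_rot: [-3.14, -0.001, 1.703]
ft_force: [0.4, -0.6, -0.4]
opening: 1.001
grip_force: 0.0
t 14.4 pos [ 500.7 -195.9  191.4] rpy [-3.140e+00 -1.000e-03  1.703e+00] open 1.001 F [ 0.4 -0.6 -0.4]
turn units 1.92 shift now [ 8.414  0.507 -0.   ] shift after turn [ 8.381 -0.902 -0.01 ]
None
```

```bash
python3 -m inch '[[[0,0,0],0.96,-1],[[0,0,0],0.96,-1],[[0.4,-0.05,0],0,-1],[[0.8,-0.08,0],0,-1],[[0.8,-0.09,0],0,-1],[[0.8,-0.09,0],0,-1],[[0.8,-0.09,0],0,-1],[[0.8,-0.09,0],0,-1],[[0.8,-0.09,0],0,-1],[[0.8,-0.08,0],0,-1]]'
python3 -m inch '[[[0.8,-0.08,0],0,-1],[[0.8,-0.08,0],0,-1],[[0.48,-0.06,0],0,-1],[[0.3,-0.02,0],0,-1],[[0,0,0],0,-1],[[0,0,0],0,-1],[[0,0,0],0,-1],[[0,0,0],0,-1],[[0,0,0],0,-1],[[0,0,0],0,-1]]'
python3 plan.py 464.2 308.5 34 -0.035
python3 - <<'E'
from fit import *
np.set_printoptions(precision=3,suppress=True)
p=snap('wrist','w3');t=snap('top')
for n,q0,v in[('bottle',(464,308.5,15,0),p),('egg_cup',(463,241,15,0),p),('candle_tin',(461,165,15,0),p),('gift_box',(501,-196,30,.134),t)]:
    m=mask(n,v,q0[:2],q0[2]+15)
    if m is not None: print(n,*fit(n,[(v,m)],q0,(0,1,3) if n[0]=='g' else (0,1)))
E
```

```text
t: 15.75
eef_pos: [473.8, 166.6, 192.0]
tcp_rot: [-3.141, 0.0, 1.536]
ft_force: [0.6, -0.1, -0.5]
opening: 1.0
grip_force: 0.0
t: 17.0
eef_pos: [464.8, 308.2, 192.5]
tcp_rot: [3.141, -0.0, 1.536]
ft_force: [-0.9, 0.2, -0.1]
opening: 0.999
grip_force: 0.0
t 17.0 pos [464.8 308.2 192.5] rpy [ 3.141 -0.     1.536] open 0.999 F [-0.9  0.2 -0.1]
turn units -0.0 shift now [ 0.005 -0.011  2.642] shift after turn [ 0.005 -0.011  2.642]
bottle [465.074 308.511  15.      0.   ] [np.float32(0.033209443)]
egg_cup [464.746 237.92   15.      0.   ] [np.float32(0.0795418)]
candle_tin [460.864 160.481  15.      0.   ] [np.float32(0.38619184)]
gift_box [ 499.783 -193.273   30.       0.162] [np.float32(0.083361685)]
```

View pics/w3.png

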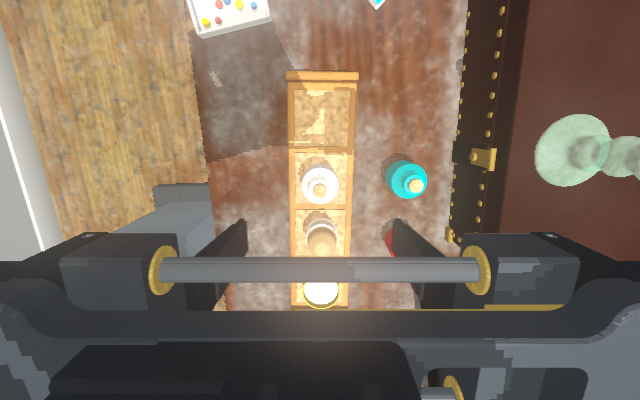

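The bottle is at about (183,320), centred between the fingers. The first rack place is now empty. Next I grip the bottle by its body.

```bash
python3 -m inch '[[[0.005,0,0.6],0,-1],[[0,0,0.6],0,-1],[[0,0,0.6],0,-1],[[0,0,0.5],0,-1],[[0,0,0.34],0,-1],[[0,0,0.2],0,-1],[[0,0,0],0,-1],[[0,0,0],0,0.2],[[0,0,0],0,1],[[0,0,0],0,1]]'
python3 -m inch '[[[0,0,0],0,1],[[0,0,0],0,1],[[0,0,0],0,1],[[0,0,0],0,1],[[0,0,0],0,1],[[0,0,0],0,1],[[0,0,-0.1],0,1],[[0,0,-0.3],0,1],[[0,0,-0.4],0,1],[[0,0,-0.5],0,1]]'
python3 plan.py 490.9 -122.8 170 0.134
```

```text
t: 18.55
eef_pos: [465.0, 308.7, 22.6]
tcp_rot: [3.141, -0.001, 1.536]
ft_force: [0.4, -0.6, 0.1]
opening: 0.74
grip_force: 0.0
t: 19.8
eef_pos: [464.5, 308.4, 100.8]
tcp_rot: [-3.141, 0.0, 1.536]
ft_force: [0.7, -0.3, -1.2]
opening: 0.459
grip_force: 30.0
t 19.8 pos [464.5 308.4 100.8] rpy [-3.141  0.     1.536] open 0.459 F [ 0.7 -0.3 -1.2]
turn units -1.94 shift now [-7.168  0.691 -1.152] shift after turn [-7.181 -0.524 -1.154]
```

```bash
python3 -m inch '[[[0,0,-0.6],0,1],[[0,0,-0.55],0,1],[[-0.4,0.04,0],0,1],[[-0.8,0.08,0],0,1],[[-0.8,0.08,0],0,1],[[-0.8,0.08,0],0,1],[[-0.8,0.08,0],0,1],[[-0.8,0.08,0],0,1],[[-0.8,0.08,0],0,1],[[-0.8,0.07,0],0,1]]'
python3 -m inch '[[[-0.6,0.05,0],0,1],[[-0.37,0.04,0],0,1],[[-0.2,0.01,0],0,1],[[0,0,0],-0.97,1],[[0,0,0],-0.97,1],[[0,0,0],0,1],[[0,0,0],0,1],[[0,0,0],0,1],[[0,0,0],0,1],[[0,0,0],0,1]]'
python3 plan.py 490.9 -122.8 38.2 0.134
```

```text
t: 21.05
eef_pos: [487.4, -54.0, 169.4]
tcp_rot: [3.141, -0.0, 1.536]
ft_force: [1.5, -0.5, -0.7]
opening: 0.46
grip_force: 30.0
t: 22.3
eef_pos: [491.1, -122.8, 169.0]
tcp_rot: [-3.142, -0.0, 1.705]
ft_force: [-0.8, 0.1, -1.0]
opening: 0.456
grip_force: 30.0
t 22.3 pos [ 491.1 -122.8  169. ] rpy [-3.142 -0.     1.705] open 0.456 F [-0.8  0.1 -1. ]
turn units 0.0 shift now [-0.    -0.003  2.18 ] shift after turn [ 0.    -0.003  2.18 ]
```

```bash
python3 -m inch '[[[0,0,0.6],0,1],[[0,0,0.6],0,1],[[0,0,0.4],0,1],[[0,0,0.3],0,1],[[0,0,0.15],0,1],[[0,0,0.08],0,1],[[0,0,0.05],0,1],[[0,0,0],0,1],[[0,0,0],0,0],[[0,0,0],0,-0.6]]'
python3 -m inch '[[[0,0,0],0,-0.6],[[0,0,0],0,-0.6],[[0,0,0],0,-0.8],[[0,0,-0.3],0,-1],[[0,0,-0.5],0,-1],[[0,0,-0.6],0,-1],[[0,0,-0.7],0,-1],[[0,0,-0.5],0,-1],[[0,0,0],0,-1],[[0,0,0],0,-1]]'
python3 plan.py 464.5 238.8 192 -0.035
```

```text
t: 23.55
eef_pos: [491.3, -122.9, 38.5]
tcp_rot: [3.141, 0.0, 1.705]
ft_force: [-1.0, -0.9, 0.8]
opening: 0.554
grip_force: 0.0
t: 24.8
eef_pos: [490.7, -122.7, 193.5]
tcp_rot: [-3.141, -0.001, 1.705]
ft_force: [-0.3, 0.6, -0.8]
opening: 1.001
grip_force: 0.0
t 24.8 pos [ 490.7 -122.7  193.5] rpy [-3.141e+00 -1.000e-03  1.705e+00] open 1.001 F [-0.3  0.6 -0.8]
turn units 1.94 shift now [6.029 0.374 0.028] shift after turn [ 6.006 -0.647  0.025]
```

```bash
python3 -m inch '[[[0,0,0],0.97,-1],[[0,0,0],0.97,-1],[[0.5,-0.05,0],0,-1],[[0.8,-0.08,0],0,-1],[[0.8,-0.09,0],0,-1],[[0.8,-0.09,0],0,-1],[[0.8,-0.09,0],0,-1],[[0.8,-0.09,0],0,-1],[[0.8,-0.09,0],0,-1],[[0.7,-0.07,0],0,-1]]'
python3 -m inch '[[[0,0,0.3],0,-1],[[0,0,0],0,-1],[[0,0,0],0,-1],[[0,0,0],0,-1],[[0,0,0],0,-1],[[0,0,0],0,-1],[[0,0,0],0,-1],[[0,0,0],0,-1],[[0,0,0],0,-1],[[0,0,0],0,-1]]'
python3 plan.py 464.5 238.8 23 -0.035
python3 - <<'E'
from fit import *
np.set_printoptions(precision=3,suppress=True)
p=snap('wrist','w4');t=snap('top');s=snap('scene','s4')
for n,q0,v in[('egg_cup',(464,239,15,0),p),('candle_tin',(461,163,15,0),p),('candle_tin',(461,163,15,0),t),('egg_cup',(464,239,15,0),t),('gift_box',(501,-196,30,.134),t),('bottle',(491,-123,30,0),t),('bottle',(491,-123,30,0),s),('gift_box',(501,-196,30,.134),s)]:
    m=mask(n,v,q0[:2],q0[2]+15)
    if m is not None: print(n,*fit(n,[(v,m)],q0,(0,1,3) if n[0]=='g' else (0,1)))
E
```

```text
t: 26.05
eef_pos: [463.9, 239.9, 192.8]
tcp_rot: [-3.139, 0.001, 1.536]
ft_force: [-0.1, 0.7, -0.4]
opening: 1.001
grip_force: 0.0
t: 27.3
eef_pos: [464.7, 238.3, 176.2]
tcp_rot: [3.142, -0.0, 1.536]
ft_force: [-0.5, 0.6, -0.3]
opening: 0.994
grip_force: 0.0
t 27.3 pos [464.7 238.3 176.2] rpy [ 3.142 -0.     1.536] open 0.994 F [-0.5  0.6 -0.3]
turn units -0.0 shift now [ 0.008 -0.004  2.554] shift after turn [ 0.008 -0.004  2.554]
egg_cup [464.525 238.095  15.      0.   ] [np.float32(0.06452602)]
candle_tin [461.19  162.608  15.      0.   ] [np.float32(0.2550196)]
candle_tin [461.032 165.     15.      0.   ] [np.float32(0.064792395)]
gift_box [ 500.202 -193.169   30.       0.119] [np.float32(0.07552433)]
bottle [ 489.05  -118.385   30.       0.   ] [np.float32(0.15849125)]
bottle [ 494.862 -126.086   30.       0.   ] [np.float32(0.12474823)]
gift_box [ 496.956 -198.932   30.       0.71 ] [np.float32(0.23728341)]
```

View pics/w4.png

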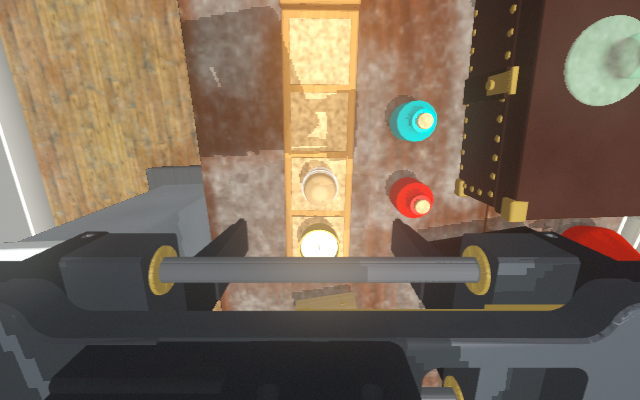

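The egg is at about (183,320), centred. The red bottle at (197,413) is clear of the right finger. I grip the egg by its cup.

```bash
python3 -m inch '[[[0,0,0.6],0,-1],[[0,0,0.6],0,-1],[[0,0,0.6],0,-1],[[0,0,0.4],0,-1],[[0,0,0.24],0,-1],[[0,0,0.15],0,-1],[[0,0,0],0,-1],[[0,0,0],0,0.2],[[0,0,0],0,1],[[0,0,0],0,1]]'
python3 -m inch '[[[0,0,0],0,1],[[0,0,0],0,1],[[0,0,0],0,1],[[0,0,0],0,1],[[0,0,0],0,1],[[0,0,0],0,1],[[0,0,-0.1],0,1],[[0,0,-0.3],0,1],[[0,0,-0.4],0,1],[[0,0,-0.5],0,1]]'
python3 plan.py 481.3 -49.7 170 0.134
```

```text
t: 29.1
eef_pos: [464.9, 238.4, 21.2]
tcp_rot: [3.141, -0.0, 1.536]
ft_force: [-0.7, 0.1, 0.1]
opening: 0.739
grip_force: 0.0
t: 30.35
eef_pos: [464.4, 238.2, 99.6]
tcp_rot: [-3.141, 0.0, 1.536]
ft_force: [0.3, -0.6, -0.6]
opening: 0.424
grip_force: 30.0
t 30.35 pos [464.4 238.2  99.6] rpy [-3.141  0.     1.536] open 0.424 F [ 0.3 -0.6 -0.6]
turn units -1.94 shift now [-4.786  0.448 -1.172] shift after turn [-4.793 -0.362 -1.173]
```

```bash
python3 -m inch '[[[0,0,-0.6],0,1],[[0,0,-0.57],0,1],[[-0.4,0.04,0],0,1],[[-0.8,0.08,0],0,1],[[-0.8,0.08,0],0,1],[[-0.8,0.08,0],0,1],[[-0.8,0.07,0],0,1],[[-0.7,0.06,0],0,1],[[-0.3,0.03,0],0,1],[[-0.19,0.01,0],0,1]]'
python3 -m inch '[[[0,0,0],-0.97,1],[[0,0,0],-0.97,1],[[0,0,0.6],0,1],[[0,0,0.6],0,1],[[0,0,0.4],0,1],[[0,0,0.2],0,1],[[0,0,0],0,1],[[0,0,0],0,1],[[0,0,0],0,1],[[0,0,0],0,1]]'
python3 plan.py 481.3 -49.7 36.8 0.134
```

```text
t: 31.6
eef_pos: [481.6, -50.3, 169.1]
tcp_rot: [-3.142, -0.0, 1.535]
ft_force: [-0.1, -0.1, -0.5]
opening: 0.424
grip_force: 30.0
t: 32.85
eef_pos: [481.9, -49.9, 61.5]
tcp_rot: [3.141, 0.0, 1.705]
ft_force: [0.1, -0.4, -0.2]
opening: 0.422
grip_force: 30.0
t 32.85 pos [481.9 -49.9  61.5] rpy [3.141 0.    1.705] open 0.422 F [ 0.1 -0.4 -0.2]
turn units 0.0 shift now [ 0.005 -0.009  0.412] shift after turn [ 0.005 -0.009  0.412]
```

```bash
python3 -m inch '[[[0,-0.009,0.2],0,1],[[0,0,0.1],0,1],[[0,0,0.06],0,1],[[0,0,0.05],0,1],[[0,0,0],0,1],[[0,0,0],0,1],[[0,0,0],0,0],[[0,0,0],0,-0.6],[[0,0,0],0,-0.6],[[0,0,0],0,-0.6]]'
python3 -m inch '[[[0,0,0],0,-0.8],[[0,0,-0.3],0,-1],[[0,0,-0.5],0,-1],[[0,0,-0.6],0,-1],[[0,0,-0.7],0,-1],[[0,0,-0.3],0,-1],[[0,0,0],0.97,-1],[[0,0,0],0.97,-1],[[0,0,0],0,-1],[[0,0,0],0,-1]]'
python3 plan.py 461.1 164 177 -0.035
```

```text
t: 34.1
eef_pos: [481.1, -49.9, 36.4]
tcp_rot: [3.141, -0.0, 1.705]
ft_force: [-0.3, -0.3, -0.1]
opening: 0.752
grip_force: 0.0
t: 35.35
eef_pos: [481.1, -49.9, 180.3]
tcp_rot: [-3.141, -0.0, 1.538]
ft_force: [0.4, 0.6, 0.8]
opening: 1.001
grip_force: 0.0
t 35.35 pos [481.1 -49.9 180.3] rpy [-3.141 -0.     1.538] open 1.001 F [0.4 0.6 0.8]
turn units 0.02 shift now [ 3.552 -0.451  0.056] shift after turn [ 3.551 -0.458  0.056]
```

```bash
python3 -m inch '[[[0.4,-0.05,0],0,-1],[[0.8,-0.1,0],0,-1],[[0.8,-0.1,0],0,-1],[[0.8,-0.1,0],0,-1],[[0.5,-0.07,0],0,-1],[[0.25,-0.03,0.05],0,-1],[[0,0,0],0,-1],[[0,0,0],0,-1],[[0,0,0],0,-1],[[0,0,0],0,-1]]'
python3 plan.py 461.1 164 20 -0.035
python3 - <<'E'
from fit import *
np.set_printoptions(precision=3,suppress=True)
p=snap('wrist','w5');t=snap('top','t5')
for n,q0,v in[('candle_tin',(461,164,15,0),p),('candle_tin',(461,164,15,0),t),('egg_cup',(481,-50,30,0),t),('gift_box',(501,-196,30,.134),t),('bottle',(491,-123,30,0),t)]:
    m=mask(n,v,q0[:2],q0[2]+15)
    if m is not None: print(n,*fit(n,[(v,m)],q0,(0,1,3) if n[0]=='g' else (0,1)))
E
```

```text
t: 36.6
eef_pos: [461.8, 163.3, 177.5]
tcp_rot: [3.141, -0.0, 1.535]
ft_force: [0.0, -0.0, -0.1]
opening: 1.004
grip_force: 0.0
t 36.6 pos [461.8 163.3 177.5] rpy [ 3.141 -0.     1.535] open 1.004 F [ 0.  -0.  -0.1]
turn units -0.01 shift now [ 0.011 -0.012  2.625] shift after turn [ 0.011 -0.011  2.625]
candle_tin [461.046 162.765  15.      0.   ] [np.float32(0.041686)]
egg_cup [479.741 -47.885  30.      0.   ] [np.float32(0.10402542)]
gift_box [ 500.146 -194.253   30.       0.189] [np.float32(0.1185686)]
bottle [ 490.179 -120.854   30.       0.   ] [np.float32(0.04340309)]
```

View pics/w5.png

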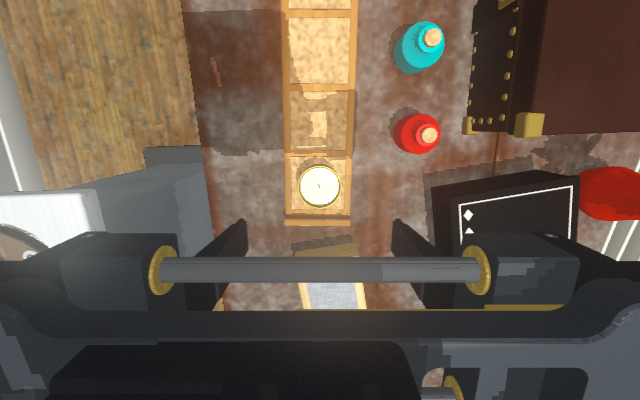

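The candle tin is at about (187,320), centred. The black box is off to the right and clear of the fingers. I grip the tin.

```bash
python3 -m inch '[[[0,0,0.6],0,-1],[[0,0,0.6],0,-1],[[0,0,0.6],0,-1],[[0,0,0.4],0,-1],[[0,0,0.27],0,-1],[[0,0,0.15],0,-1],[[0,0,0],0,-1],[[0,0,0],0,0.2],[[0,0,0],0,1],[[0,0,0],0,1]]'
python3 -m inch '[[[0,0,0],0,1],[[0,0,0],0,1],[[0,0,0],0,1],[[0,0,0],0,1],[[0,0,0],0,1],[[0,0,0],0,1],[[0,0,-0.1],0,1],[[0,0,-0.3],0,1],[[0,0,-0.4],0,1],[[0,0,-0.5],0,1]]'
python3 plan.py 471.2 23.7 140 0.134
```

```text
t: 38.2
eef_pos: [461.8, 163.9, 20.6]
tcp_rot: [3.141, -0.0, 1.536]
ft_force: [0.7, -0.5, -0.3]
opening: 0.738
grip_force: 0.0
t: 39.45
eef_pos: [461.3, 163.8, 98.9]
tcp_rot: [-3.141, 0.0, 1.536]
ft_force: [0.7, -0.2, -1.2]
opening: 0.512
grip_force: 30.0
t 39.45 pos [461.3 163.8  98.9] rpy [-3.141  0.     1.536] open 0.512 F [ 0.7 -0.2 -1.2]
turn units -1.94 shift now [-2.328  0.247 -0.684] shift after turn [-2.336 -0.148 -0.685]
```

```bash
python3 -m inch '[[[0,0,-0.4],0,1],[[0,0,-0.28],0,1],[[-0.4,0.04,0],0,1],[[-0.7,0.08,0],0,1],[[-0.7,0.07,0],0,1],[[-0.4,0.04,0],0,1],[[-0.13,0.017,0],0,1],[[0,0,0],-0.97,1],[[0,0,0],-0.97,1],[[0,0,0],0,1]]'
python3 -m inch '[[[0,0,0.5],0,1],[[0,0,0.5],0,1],[[0,0,0.3],0,1],[[0,0,0.1],0,1],[[0,0,0],0,1],[[0,0,0],0,1],[[0,0,0],0,1],[[0,0,0],0,1],[[0,0,0],0,1],[[0,0,0],0,1]]'
python3 plan.py 471.2 23.7 36.2 0.134
```

```text
t: 40.7
eef_pos: [471.4, 24.3, 139.1]
tcp_rot: [-3.141, -0.0, 1.705]
ft_force: [-0.5, -0.4, -1.1]
opening: 0.511
grip_force: 30.0
t: 41.95
eef_pos: [471.5, 23.7, 55.1]
tcp_rot: [3.141, -0.0, 1.705]
ft_force: [-0.5, -0.2, -0.6]
opening: 0.507
grip_force: 30.0
t 41.95 pos [471.5  23.7  55.1] rpy [ 3.141 -0.     1.705] open 0.507 F [-0.5 -0.2 -0.6]
turn units 0.0 shift now [ 0.001 -0.006  0.315] shift after turn [ 0.001 -0.005  0.315]
```

Then I release, lift, and move aside (+y) so the cameras can see the whole display.

```bash
python3 -m inch '[[[0,0,0.15],0,1],[[0,0,0.08],0,1],[[0,0,0.05],0,1],[[0,0,0.03],0,1],[[0,0,0],0,1],[[0,0,0],0,1],[[0,0,0],0,0],[[0,0,0],0,-0.6],[[0,0,0],0,-0.6],[[0,0,0],0,-0.6]]'
python3 -m inch '[[[0,0,0],0,-0.8],[[0,0,-0.3],0,-1],[[0,0,-0.5],0,-1],[[0,0,-0.7],0,-1],[[0,0,-0.8],0,-1],[[0.4,0,-0.5],0,-1],[[0.8,0,0],0,-1],[[0.8,0,0],0,-1],[[0.8,0,0],0,-1],[[0.8,0,0],0,-1]]'
python3 -m inch '[[[0.8,0,0],0,-1],[[0.7,0,0],0,-1],[[0.3,0,0],0,-1],[[0,0,0],0,-1],[[0,0,0],0,-1],[[0,0,0],0,-1],[[0,0,0],0,-1],[[0,0,0],0,-1],[[0,0,0],0,-1],[[0,0,0],0,-1]]'
python3 - <<'E'
from fit import *
np.set_printoptions(precision=3,suppress=True)
t=snap('top','t6');s=snap('scene','s6')
for n,q0 in[('candle_tin',(471,24,30,0)),('egg_cup',(481,-50,30,0)),('bottle',(491,-123,30,0)),('gift_box',(501,-196,30,.134))]:
    V=[(v,m) for v in(t,s) if (m:=mask(n,v,q0[:2],q0[2]+15)) is not None]
    for vs in (V,V[:1]):
      if vs:
        q,c=fit(n,vs,q0,((0,1,2,3) if n[0]=='g' else (0,1,2)) if len(vs)>1 else (0,1))
        d=q[:2]-[486.1,-86.2];cw,sw=np.cos(.134),np.sin(.134);print(n,len(vs),q,np.array(c),'rack xy',np.array([cw*d[0]+sw*d[1],-sw*d[0]+cw*d[1]]))
cv2.imwrite('pics/end.png',np.hstack([cv2.resize(s['pixels'][150:260,300:460],(400,275)),cv2.resize(t['pixels'][160:250,330:470],(400,275))])[:,:,::-1])
print(env.state()['t'])
E
```

```text
t: 43.2
eef_pos: [471.5, 23.7, 36.5]
tcp_rot: [3.141, -0.0, 1.705]
ft_force: [-0.2, 0.3, 0.3]
opening: 0.765
grip_force: 0.0
t: 44.45
eef_pos: [442.1, 239.2, 204.5]
tcp_rot: [3.141, -0.0, 1.705]
ft_force: [0.7, -1.3, 0.0]
opening: 1.0
grip_force: 0.0
t: 45.7
eef_pos: [428.2, 344.7, 204.4]
tcp_rot: [3.142, -0.0, 1.705]
ft_force: [-1.0, -0.3, 0.2]
opening: 0.997
grip_force: 0.0
candle_tin 2 [469.965  24.978  31.718   0.   ] [0.059 0.1  ] rack xy [ -1.137 112.337]
candle_tin 1 [470.015  25.083  30.      0.   ] [0.058] rack xy [ -1.073 112.434]
egg_cup 2 [479.62  -46.404  32.06    0.   ] [0.148 0.072] rack xy [-1.105 40.304]
egg_cup 1 [479.755 -47.371  30.      0.   ] [0.142] rack xy [-1.101 39.329]
bottle 2 [ 489.985 -120.08    31.114    0.   ] [0.092 0.095] rack xy [ -0.676 -34.096]
bottle 1 [ 489.689 -120.268   30.       0.   ] [0.087] rack xy [ -0.995 -34.242]
gift_box 2 [ 499.577 -194.529   31.005    0.224] [0.153 0.26 ] rack xy [  -1.116 -109.158]
gift_box 1 [ 499.034 -193.196   30.       0.134] [0.156] rack xy [  -1.477 -107.765]
46.2
```

View pics/end.png

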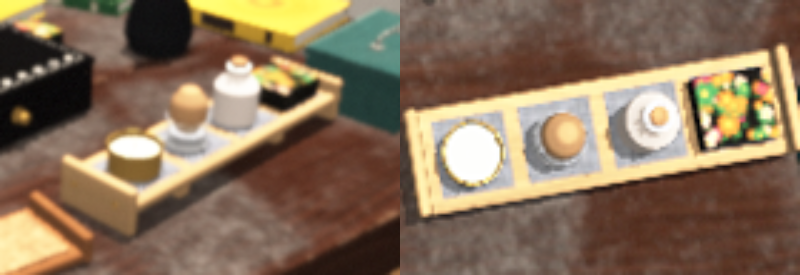

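All four gifts stand upright and centred on the felts, in the order candle, egg, bottle, gift box from the left. The fits put each one within about 4 mm of its place, so I hand the job in.

```bash
python3 -c "
from cell import env
print(env.job_done())"
```

```text
the job is handed in; nothing more can be done
None
```

The job is handed in: all four gifts stand upright on the display rack in reverse order, each within about 4 mm of its felt centre by my camera fits, at about 46 s of the 96 s allowed; the hand-in call gave no verdict.

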